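Close and key-lock the strongbox hasp

ROBOT

A 6-joint arm with a two-finger parallel gripper is mounted at the origin on the work surface; the furniture and walls round the work are solid. World frame = base frame: x ahead of the robot, y to its left, z up, the work surface at z = 0. Lengths are in mm, angles in rad, forces in N, time in s.
With the tool pointing down it reaches from about 400 to 925 mm from the base axis. Payload 12.5 kg.
Tool frame: the origin (TCP) lies midway between the tips of the shut fingers; the grasp point (between the pads) lies 19 mm behind it (env.pinch_z is the z of the grasp point in the tool frame, in mm); z points along the fingers, y is the line along which they close (so a half turn about z gives the same grasp; the last joint's range is limited). The gripper opens to 95 mm and grips with 3 to 60 N. Pads are 20 mm wide; open, the fingers measure 119 mm over their backs; the gripper's body (75 mm by 180 mm) begins 59 mm behind the grasp point.
Start: joints at [-1.254, 0.491, 1.559, -0, 1.092, -0.106], TCP at [256.471, -569.973, 214.661] pointing down, gripper open.
Joint ranges: [-3.1, 3.1], [-0.84, 2.19], [0.05, 2.79], [-1.13, 4.28], [0.06, 2.93], [-2.69, 2.69]. Speed limits (rad/s): [2.22, 2.22, 2.79, 3.14, 3.14, 3.14].

INTERFACE

Orientations are given as [roll, pitch, yaw] about the fixed x, y, z axes, in that order (R = Rz(yaw) Ry(pitch) Rx(roll)).
In Python, from cell import env, eyes gives the robot as it stands.
- The arm moves only by the shell command python3 -m inch 'ROWS'. ROWS is JSON, a list of rows, each a list of 3 entries, a list of its own where there are three numbers: the shift along the tool's x, y, z in units of 60 mm (1.0 is 60 mm), then the turn about the tool's z in units of 5 degrees (1.0 is 5 degrees), then the closure, from -1 (fully open) to 1 (shut). In form: [[[tx, ty, tz], turn, claw], ...]. A call has exactly 10 rows; each row shifts and turns the commanded pose from where the row before left it, along the tool's axes as they then stand; what a row does not reach is not made up. A row lasts 1/8 s, in which the tool goes at most 62.5 mm and 10.7 degrees, less where a joint would pass 70% of its speed; a pose out of reach is approached as far as the arm can. A call is refused whole if a number of a shift passes 1 or a number of a turn 1, either way. A call with a gripper value outside its range is refused whole. The fingers move at their own pace and stop on an object; the grip force is fixed at half the most. Time passes only in rows, so rows that do not move let the fingers close, or fill a call up. It gives the time, the measured TCP pose, the force, the opening and the grip force at its end, in the units of the state.
- env.state(): the state, without advancing time (a new reading comes with each control period).
- eyes.read_camera(name): name is "scene" or "top"; returns a dict with "pixels" (480x640x3 uint8, red, green, blue), "fx", "fy", "cx", "cy" (pixels), "distortion" ([k1, k2, p1, p2, k3] as OpenCV has them; the pictures are not rectified), "extrinsics" (4x4, takes a point from world to camera coordinates). Camera axes: x right, y down, z forward; pixel columns grow to the right and rows downward; lengths in mm; the calibration is good to about 2 mm. A picture is of the moment at which its call begins. There is no depth.
- env.job_done(): hands the job in; it is judged then, once.
Trained networks look in a picture, given as the dict that the camera call returned (one of the last four; its "shot" number tells which), for a name from the list of things; names that differ only in an ending like _2 or _b are one class to them, and where a whole thing is asked for, a point or a joint stands for the part that bears it (a point fixed in the world has none). Each returns a list of dicts, best first, with "score" (0 to 1); they miss things now and then, are a little off and sometimes report something else, mostly with a low value. They report only what shows in the picture. A call takes as long as a camera call. They do not tell look-alikes from the thing itself.
- eyes.boxes_of(name, picture): "centre" ([row, column] in pixels, amid what is visible of it).
- eyes.cut_out(name, picture): "mask" (480x640 bool, what is visible of it) and "centre" ([row, column] in pixels, amid what is visible of it).
- eyes.spot_point(name, picture): "centre" ([row, column] in pixels: a listed point, or the origin of a listed thing).
The state is a dict: "t": time; "joints": joint angles; "qvel": joint speeds; "tau": joint torques, N m; "eef_pos": TCP position; "tcp_rot": TCP orientation; "ft_force": force on the tool from outside, world axes, zero at the start; "moment": the same for the moment, N m; "opening": opening from 0.0 (shut) to 1.0 (fully open); "grip_force": force on a finger pad.
Only numpy, scipy, OpenCV 4.12 (cv2) and the standard library are available. Lean on these libraries where they do the work, as an engineer would, in place of code of your own. Each camera call takes 0.05 s, during which the arm holds its last target. There are 200 camera calls.

TASK

Lock the small green steel strongbox. Swing its open steel hasp down until it lies flat round the brass lock, then take the red-headed key from its wooden stand, push it fully home in the keyhole (two sticky spring pins inside resist; push on or wiggle it a little) and, only once it is home, turn it a quarter turn clockwise seen from above. The lock springs back when let go, so finish still gripping the key and holding it turned at the end of its travel, with the hasp flat; leave the rubber stamp and the two bulldog clips undisturbed.

Things in the scene. Friction and masses are not known exactly. Their poses are not given: they have to be found in the camera images.
- strongbox: green steel strongbox fixed to the table, 140 x 104 mm (its x, y), flat top 70 mm above the table. Origin: centre of its underside; x runs from the lock (front, -x) to the hasp hinge (rear, +x), z up. Brass lock 28 mm in front of the centre, hasp hinge 42 mm behind the centre, both on its middle line (y = 0)
- hasp (a joint): angle of the hasp in rad: 0 = lying flat round the lock, grows as it swings up and back to the rear, at most 1.6. Stiff hinge (0.05 N m of friction) that stays where it is left, with no spring
- hasp_hinge (a point): middle of the hasp's hinge line, 73 mm above the table; axes as the strongbox, hinge line along its y. Hasp: steel strap 4 mm thick (2 mm either side of the hinge line), 56 mm wide, reaching 96 mm from the hinge; shut, it points to -x with its upper face 75 mm above the table. Solid to 56 mm out, then to 84 mm out an opening 42 mm wide for the lock head, then a cross bar
- hasp_pad (a point): point on the hasp's upper (outer) face, on its middle line, 45 mm from the hinge: a good place to push it shut
- lock (a joint): angle of the brass lock head in rad: 0 = unlocked, grows clockwise seen from above, stop at 1.571. Spring return (about 0.1 N m at the stop), so it turns back unless held; about 0.14 rad of play between the key and the keyhole
- keyhole (a point): centre of the keyhole mouth on the lock head's top face, 87 mm above the table; turns with the head, z up. Keyhole: vertical slot 20 mm (its y) x 7.5 mm (x), 26 mm deep, sloped lead-in on its long sides; two rounded spring pins stick 2.5 mm into its ends, 8 and 14 mm down: 8 to 20 N of push passes them. Brass head 34 x 19 mm (y, x), 17 mm above the box top
- key_stand: wooden block 64 x 56 mm, 36 mm high, on a 76 x 68 x 6 mm steel foot, fixed to the table; origin at the centre of its underside. The key stands upright in a slot 28 mm deep in its top. A label printer with its lid open, 220 mm high, stands between stand and strongbox: carry the key over it; a bag sealer with its arm raised to 320 mm stands at the left
- key: key, 60 g, upright in the stand at the start. Origin: centre of the underside of its 20 mm collar, which rests on the stand's top and, when home, on the lock head; z up. Above: collar 4 mm, neck, flat-sided red head from 10 to 42 mm up, 12 mm thick (x), 36 mm wide (y). Below: blade 24 mm long, 5 mm thick (x), 18 mm wide (y), round end; fits either way round, its y along the keyhole's y
- rubber_stamp: bystander: wooden rubber stamp, 29 x 60 x 66 mm high, origin at the centre of its underside
- black_clip: bystander: black bulldog clip, 66 x 32 x 20 mm, origin at the centre of its underside
- steel_clip: bystander: bare steel bulldog clip, 66 x 40 x 20 mm, origin at the centre of its underside
Mind the look-alikes: they are no part of the job. Leave any purple or turquoise look-alike of the key alone.

How it is judged (in metres and radians):
On the way, in this order (a step that is already met when the one before it is completed fails the run):
1. the hasp lies flat round the lock (within 0.08 rad), the key not yet in (value of joint hasp below 0.08 rad and distance between key and keyhole above 0.03 m), for 0.2 s.
2. the key is home in the keyhole (collar within 5 mm of the lock's face), the lock not yet turned (under 0.4 rad), the hasp still flat (distance between key and keyhole below 0.005 m and angle between the z axis of key and the z axis of keyhole, either way round below 0.15 rad and value of joint lock below 0.4 rad and value of joint hasp below 0.1 rad), for 0.1 s.
At the end, for the whole second after the job is handed in: The fingers still grip the key (over 2 N); it is home in the keyhole (collar within 6 mm of the lock's face, upright within 0.15 rad), the lock is held turned past 1.3 rad (of a quarter turn, 1.57), and the hasp lies flat (under 0.1 rad) (value of joint lock above 1.3 rad and distance between key and keyhole below 0.006 m and angle between the z axis of key and the z axis of keyhole, either way round below 0.15 rad and value of joint hasp below 0.1 rad and contact force between the fingers and key above 2 N); the arm keeps its last pose, push and grip.
It fails at once if a bystander (rubber stamp, black clip, steel clip) is moved more than 30 mm (distance of any of rubber_stamp, black_clip, steel_clip from where it was at the start of the episode above 0.03 m).
It also fails if it takes over 72 s, if anything falls off the work surface, if the arm or the gripper's body presses on something with over 40 N, if the wrist force passes 120 N, or if a joint passes its speed limit or range.

## Working session

There is one attempt and no reset: what is moved stays moved. The work goes in short steps, Python scripts to look and compute and a shell command to move; the robot and the scene stay as the last step left them, time stands still between calls to the robot, and variables do not carry over. Pictures are saved under pics/ and viewed, at most 10 in all, crops included, and the job is handed in when it is done.

```bash
ls; mkdir -p pics; cat > h.py <<'E'
from cell import env, eyes
import numpy as np, cv2
def snap(n,save=None):
    p=eyes.read_camera(n)
    if save: cv2.imwrite('pics/'+save,p['pixels'][:,:,::-1])
    return p
def ray(p,rc):
    K=np.array([[p['fx'],0,p['cx']],[0,p['fy'],p['cy']],[0,0,1.]])
    u=cv2.undistortPoints(np.array([[[rc[1],rc[0]]]],float),K,np.array(p['distortion'],float)).ravel()
    E=np.array(p['extrinsics']);R=E[:3,:3];c=-R.T@E[:3,3]
    d=R.T@np.array([u[0],u[1],1]);return c,d/np.linalg.norm(d)
def atz(p,rc,z):
    c,d=ray(p,rc);return c+d*(z-c[2])/d[2]
def tri(p,a,q,b):
    A=np.zeros((3,3));v=np.zeros(3)
    rs=[ray(p,a),ray(q,b)]
    for c,d in rs:
        M=np.eye(3)-np.outer(d,d);A+=M;v+=M@c
    x=np.linalg.solve(A,v)
    return x,[float(np.linalg.norm((np.eye(3)-np.outer(d,d))@(x-c))) for c,d in rs]
def proj(p,X):
    K=np.array([[p['fx'],0,p['cx']],[0,p['fy'],p['cy']],[0,0,1.]]);E=np.array(p['extrinsics'])
    r,_=cv2.projectPoints(np.array(X,float).reshape(-1,1,3),cv2.Rodrigues(E[:3,:3])[0],E[:3,3],K,np.array(p['distortion'],float))
    return r.reshape(-1,2)
E
python3 - <<'E'
from h import *
np.set_printoptions(precision=1,suppress=True)
s=snap('scene','s0.png');t=snap('top','t0.png')
for n in ['strongbox','hasp_hinge','hasp_pad','keyhole','key_stand','key','rubber_stamp','black_clip','steel_clip']:
    for nm,p in (('s',s),('t',t)):
        print(n,nm,[(round(d['score'],2),np.round(d['centre']).tolist(),atz(p,d['centre'],{'keyhole':87,'key':36,'hasp_hinge':73}.get(n,0))[:2]) for d in eyes.spot_point(n,p)[:4]])
print(env.state(),env.pinch_z)
for p in (s,t): c,d=ray(p,(240,320));print(c,d,p['fx'])
E
```

```text
pics
strongbox s [(0.86, [246.0, 395.0], array([ 449.7, -184.9]))]
strongbox t [(0.61, [279.0, 441.0], array([ 462.3, -194.4]))]
hasp_hinge s [(0.87, [212.0, 379.0], array([ 502.1, -195.6]))]
hasp_hinge t [(0.8, [255.0, 457.0], array([ 498.6, -205.8])), (0.37, [259.0, 465.0], array([ 492.5, -218.9]))]
hasp_pad s [(0.7, [194.0, 384.0], array([ 653.1, -520. ]))]
hasp_pad t [(0.94, [258.0, 464.0], array([ 500.1, -236. ]))]
keyhole s [(0.7, [211.0, 402.0], array([ 443.7, -197. ]))]
keyhole t [(0.67, [295.0, 451.0], array([ 433.2, -192.5]))]
key_stand s [(0.68, [339.0, 263.0], array([473.3, 258.2]))]
key_stand t [(0.62, [267.0, 179.0], array([471.8, 261.7]))]
key s [(0.85, [323.0, 324.0], array([386.4, 205.8])), (0.84, [324.0, 260.0], array([469.4, 266.2])), (0.72, [353.0, 303.0], array([369.9, 285.3]))]
key t [(0.72, [312.0, 217.0], array([397.1, 185.4])), (0.62, [320.0, 167.0], array([380.6, 269.4])), (0.57, [268.0, 175.0], array([467.9, 259.2]))]
rubber_stamp s []
rubber_stamp t [(0.83, [190.0, 384.0], array([615.7, -93.9]))]
black_clip s [(0.57, [210.0, 383.0], array([ 586.4, -388.3])), (0.54, [233.0, 342.0], array([ 599.6, -185.9]))]
black_clip t [(0.5, [196.0, 447.0], array([ 609.6, -205.7]))]
steel_clip s [(0.76, [308.0, 226.0], array([592.5, 226.8]))]
steel_clip t [(0.76, [199.0, 210.0], array([593.1, 213.3]))]
{'t': 1.0, 'joints': array([-1.3,  0.5,  1.6, -0. ,  1.1, -0.1]), 'qvel': array([-0., -0., -0.,  0., -0., -0.]), 'tau': array([  0. , -61.2, -25.8,   0.1,   0. ,   0. ]), 'eef_pos': array([ 256.5, -570. ,  214.7]), 'tcp_rot': array([3.1, 0. , 0.4]), 'ft_force': array([ 0.3, -0. ,  0.3]), 'moment': array([-0.,  0.,  0.]), 'grip_force': 0.0, 'opening': 1.004049712366713} -18.8
[ 54.9 685.7 444.8] [ 0.5 -0.7 -0.4] 440.0920038374619
[422.6  12.9 969.1] [ 0.1  0.  -1. ] 558.2503873448795
```

View pics/s0.png

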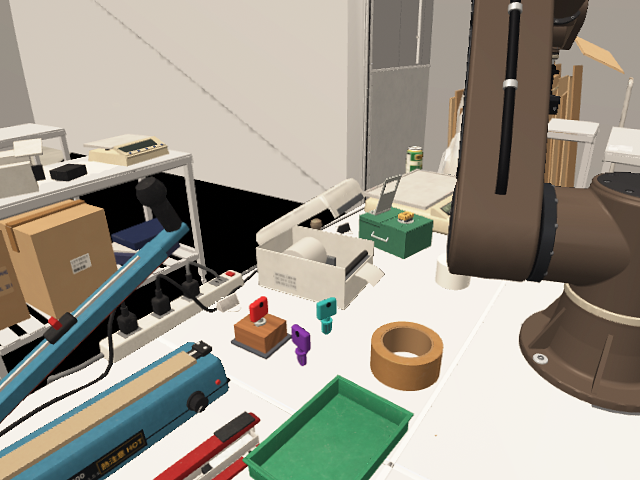

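View pics/t0.png

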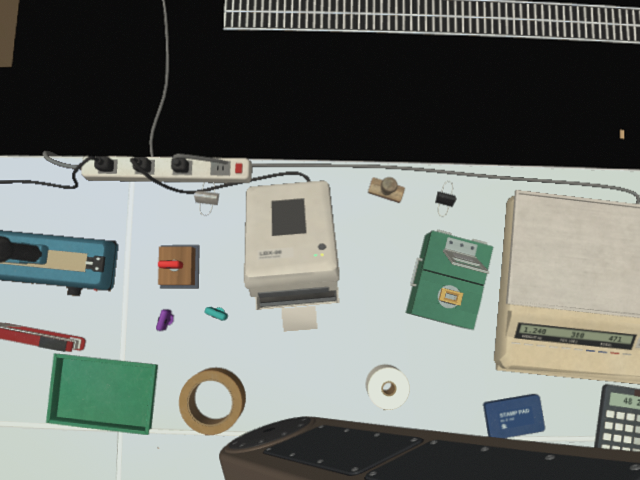

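The red key stands in the wooden stand at scene (259,310) and top (170,264). The look-alikes are purple at scene (302,345) / top (165,320) and turquoise at scene (326,313) / top (216,313). Only the red one stands in the wooden block, so that is the key. The strongbox is at top (450,280), with its hasp up. Next is an enlarged crop to confirm, plus measurements.

```bash
python3 - <<'E'
from h import *
np.set_printoptions(precision=1,suppress=True)
s=snap('scene');t=snap('top')
def cr(p,r,c,h,w): return cv2.resize(p['pixels'][r:r+h,c:c+w,::-1],(400,300),interpolation=cv2.INTER_CUBIC)
cv2.imwrite('pics/m.png',np.vstack([np.hstack([cr(s,285,215,75,100),cr(t,230,135,75,100)]),np.hstack([cr(s,170,345,90,120),cr(t,225,390,105,140)])]))
b=lambda n,p:eyes.spot_point(n,p)[0]['centre']
for n in ['hasp_hinge','hasp_pad','keyhole']: print(n,tri(s,b(n,s),t,b(n,t)))
def red(p):
    h=cv2.cvtColor(p['pixels'],cv2.COLOR_RGB2HSV);return ((h[...,0]<5)|(h[...,0]>174))&(h[...,1]>150)&(h[...,2]>70)
for nm,p,(r0,r1,c0,c1) in (('s',s,(285,335,240,280)),('t',t,(250,280,150,195))):
    m=np.zeros((480,640),bool);m[r0:r1,c0:c1]=red(p)[r0:r1,c0:c1];y,x=np.nonzero(m)
    print(nm,len(x),y.mean(),x.mean(),cv2.minAreaRect(np.c_[x,y].astype(np.float32)),y.min(),y.max(),x.min(),x.max())
    if nm=='s': ks=(y.mean(),x.mean())
    else: kt=(y.mean(),x.mean())
print('head',tri(s,ks,t,kt))
print('key o',tri(s,(324,260),t,(268,175)))
for nm,p in (('s',s),('t',t)):
  for n in ['strongbox','key_stand','key']:
    for d in eyes.cut_out(n,p)[:3]:
        y,x=np.nonzero(d['mask']);print(n,nm,d['score'],len(x),cv2.boxPoints(cv2.minAreaRect(np.c_[x,y].astype(np.float32))).tolist())
E
```

```text
hasp_hinge (array([ 499.5, -207.5,   76.4]), [2.9566514173497644, 2.9566514173497005])
hasp_pad (array([ 492.2, -211.5,  113.5]), [1.7532908602733444, 1.7532908602735042])
keyhole (array([ 434. , -189.3,   88.7]), [5.153582545220213, 5.153582545220349])
s 326 309.1165644171779 258.20245398773005 ((258.5, 309.0), (24.0, 17.0), 90.0) 297 321 250 267
t 162 264.0432098765432 169.96913580246914 ((170.0234832763672, 264.0538635253906), (24.12450408935547, 6.937766075134277), 3.012787342071533) 261 268 158 182
head (array([474. , 262.2,  60.6]), [0.3840316898823484, 0.38403168988239256])
key o (array([470.5, 262.1,  33.1]), [2.2669749763850873, 2.266974976384909])
strongbox s 0.71 280 [[214.40003967285156, 301.800048828125], [234.80003356933594, 291.60003662109375], [240.80003356933594, 303.60003662109375], [220.40003967285156, 313.800048828125]]
strongbox s 0.65 3333 [[341.39617919921875, 212.7007293701172], [396.8363037109375, 170.81263732910156], [444.68853759765625, 234.14649963378906], [389.2484130859375, 276.03460693359375]]
strongbox s 0.32 416 [[250.0, 296.0], [267.0, 296.0], [267.0
[... 459 characters left out ...]
 t 0.91 6219 [[401.77288818359375, 311.96929931640625], [424.8658447265625, 224.7292022705078], [495.80682373046875, 243.5076904296875], [472.7138671875, 330.747802734375]]
key_stand t 0.75 1534 [[158.0, 245.0], [199.0, 245.0], [199.0, 289.0], [158.0, 289.0]]
key t 0.78 268 [[154.80001831054688, 327.60003662109375], [161.9000244140625, 306.300048828125], [175.70001220703125, 310.9000244140625], [168.60000610351562, 332.20001220703125]]
key t 0.78 218 [[203.34481811523438, 313.137939453125], [207.55172729492188, 302.6207275390625], [229.62069702148438, 311.44830322265625], [225.41378784179688, 321.96551513671875]]
key t 0.76 210 [[158.0, 260.0], [182.0, 260.0], [182.0, 270.0], [158.0, 270.0]]
```

View pics/m.png

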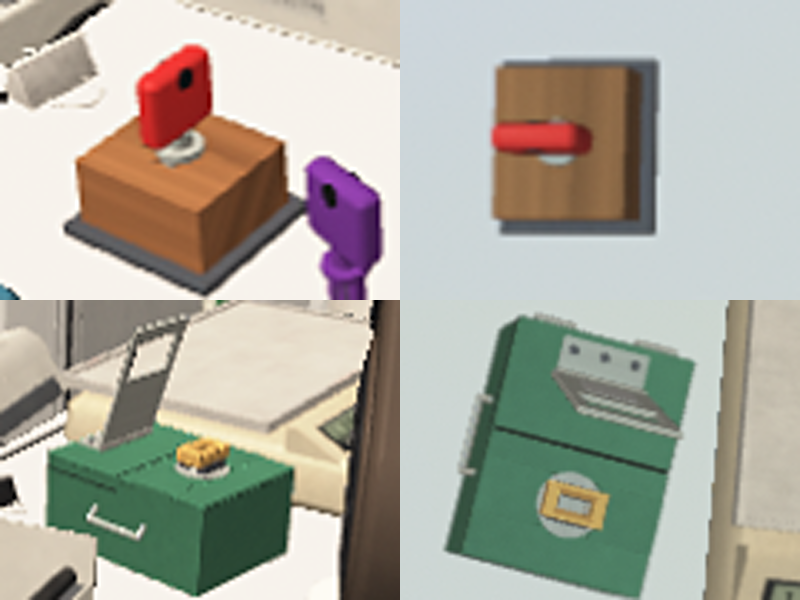

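The crops confirm it: the red-headed key stands in the wooden block, its head flat along world y. The box is rotated, and its hasp is nearly upright, leaning forward. Next I fit the box pose to its corners in both views.

```bash
python3 - <<'E'
from h import *
from scipy.optimize import least_squares
np.set_printoptions(precision=3,suppress=True)
s=snap('scene');t=snap('top')
T=lambda x,y:(390+(x-400)/2.857,225+(y-300)/2.857)
S=lambda x,y:(345+x/3.333,170+(y-300)/3.333)
obs=[(t,(70,52,70),T(522,318)),(t,(70,-52,70),T(693,362)),(t,(-70,-52,70),T(641,598)),(t,(-70,52,70),T(461,552)),
(s,(70,52,70),S(50,453)),(s,(-70,52,70),S(205,503)),(s,(-70,-52,70),S(293,467)),(s,(-70,52,0),S(197,592)),
(t,(-28,0,87),T(576,505))]
hob=[(s,28,S(135,328)),(s,-28,S(188,319)),(t,-28,T(682,436)),(t,28,T(573,408))]
def W(v,P):
    c,n=np.cos(v[2]),np.sin(v[2]);return [v[0]+c*P[0]-n*P[1],v[1]+n*P[0]+c*P[1],P[2]]
def f(v):
    r=[proj(p,W(v,P))[0]-o for p,P,o in obs]
    return np.array(r).ravel()
q=least_squares(f,[463,-195,-.2],loss='soft_l1')
print(q.x,f(q.x).reshape(-1,2))
v=q.x
print('keyhole',W(v,(-28,0,87)),'hinge',W(v,(42,0,73)),'pad flat',W(v,(-3,0,75)))
def g(a): return np.array([proj(p,W(v,(42-96*np.cos(a[0]),y,73+96*np.sin(a[0]))))[0]-o for p,y,o in hob]).ravel()
h=least_squares(g,[1.3],loss='soft_l1');print(h.x,g(h.x).reshape(-1,2))
# key yaw
h=cv2.cvtColor(t['pixels'],cv2.COLOR_RGB2HSV)
for e in [(264.0,158.),(265.,182.)]: print(atz(t,e,78))
for o in (-16,16):
  print(proj(t,[[474+0,262+o,78]]), proj(s,[[474,262+o,78]]))
E
```

```text
[ 458.295 -199.458   -0.234] [[-0.582 -1.253]
 [ 1.143 -0.494]
 [-0.384  0.795]
 [ 0.165  0.643]
 [-0.733 -1.824]
 [-0.075 -0.016]
 [ 1.513 -1.465]
 [ 0.205  2.233]
 [-0.199 -0.19 ]]
keyhole [np.float64(431.05557049602794), np.float64(-192.9778685034673), 87] hinge [np.float64(499.15523290736513), np.float64(-209.17774441231032), 73] pad flat [np.float64(455.37687850007694), np.float64(-198.76353847091124), 75]
[1.277] [[ 0.252 -0.253]
 [ 0.112 -2.309]
 [ 0.492  0.276]
 [ 1.459  0.338]]
[472.291 276.736  78.   ]
[471.634 237.608  78.   ]
[[176.903 263.404]] [[264.45  295.282]]
[[157.278 262.922]] [[250.72  304.352]]
```

```bash
cat >> h.py <<'E'
def rel(x,y,z,yaw=None):
    "shift in tool units from present to target xyz (tool down), turn units"
    s=env.state();R=cv2.Rodrigues(np.zeros(3))[0]
    from scipy.spatial.transform import Rotation as Ro
    R=Ro.from_euler('xyz',s['tcp_rot']).as_matrix()
    d=R.T@(np.array([x,y,z])-s['eef_pos'])/60
    print('t',round(s['t'],2),'pos',np.round(s['eef_pos'],1),'rot',np.round(s['tcp_rot'],3),'j',np.round(s['joints'],2),'open',round(s['opening'],3),'grip',round(s['grip_force'],1),'F',np.round(s['ft_force'],1))
    print('shift',np.round(d,3),'turn',None if yaw is None else round(-np.degrees(yaw-s['tcp_rot'][2])/5,2))
def box(x,y): 
    c,n=np.cos(-.234),np.sin(-.234);return 458.3+c*x-n*y,-199.5+n*x+c*y
E
python3 -m inch '[[[0,0,0],0.75,1],[[0,0,0],0.75,1],[[0,0,0],0.75,1],[[0,0,0],0.75,1],[[0,0,0],0.75,1],[[0,0,0],0.75,1],[[0,0,0],0.75,1],[[0,0,0],0.75,1],[[0,0,0],0.75,1],[[0,0,0],0.75,1]]'
python3 -c "
from h import *
rel(*box(66,0),210,-.234)"
```

```text
t: 3.05
eef_pos: [256.5, -570.0, 214.7]
tcp_rot: [3.142, -0.0, -0.234]
ft_force: [-0.2, 0.1, 0.3]
opening: 0.021
grip_force: 0.0
t 3.05 pos [ 256.5 -570.   214.7] rot [ 3.142 -0.    -0.234] j [-1.25  0.49  1.56  0.    1.09  0.55] open 0.021 grip 0.0 F [-0.2  0.1  0.3]
shift [ 2.941 -6.786  0.078] turn 0.0
```

```bash
python3 -m inch '[[[0.3,-0.6,0],0,1],[[0.3,-0.7,0],0,1],[[0.3,-0.7,0],0,1],[[0.3,-0.7,0],0,1],[[0.3,-0.7,0],0,1],[[0.3,-0.7,0],0,1],[[0.3,-0.7,0],0,1],[[0.3,-0.7,0],0,1],[[0.3,-0.7,0],0,1],[[0.25,-0.6,0],0,1]]'
python3 -c "
from h import *
rel(*box(66,0),125,-.234)"
```

```text
t: 4.3
eef_pos: [523.3, -212.1, 214.7]
tcp_rot: [3.141, -0.0, -0.231]
ft_force: [-0.8, -0.0, 0.0]
opening: 0.002
grip_force: 0.0
t 4.3 pos [ 523.3 -212.1  214.7] rot [ 3.141 -0.    -0.231] j [-0.5   0.41  1.71 -0.    1.03  1.3 ] open 0.002 grip 0.0 F [-0.8 -0.   0. ]
shift [-0.003  0.047  1.496] turn 0.03
```

```bash
python3 -m inch '[[[0,0.05,0.3],0,1],[[0,0,0.3],0,1],[[0,0,0.3],0,1],[[0,0,0.3],0,1],[[0,0,0.3],0,1],[[-0.2,0,0.05],0,1],[[-0.2,0,0.08],0,1],[[-0.1,0,0.04],0,1],[[-0.1,0,0.04],0,1],[[-0.14,0,0.1],0,1]]' && python3 -m inch '[[[-0.06,0,0.08],0,1],[[-0.06,0,0.08],0,1],[[-0.04,0,0.08],0,1],[[-0.04,0,0.09],0,1],[[-0.02,0,0.09],0,1],[[-0.02,0,0.09],0,1],[[0,0,0.03],0,1],[[0,0,0.03],0,1],[[0,0,0],0,1],[[0,0,0],0,1]]'
python3 -c "
from h import *
rel(*box(8,0),75,-.234)
s=snap('scene');t=snap('top')
def cr(p,r,c,h,w): return cv2.resize(p['pixels'][r:r+h,c:c+w,::-1],(400,300),interpolation=cv2.INTER_CUBIC)
cv2.imwrite('pics/m2.png',np.hstack([cr(s,160,345,90,120),cr(t,225,390,105,140)]))"
```

```text
t: 5.55
eef_pos: [478.5, -206.3, 106.2]
tcp_rot: [3.141, -0.001, -0.232]
ft_force: [1.4, -0.3, 0.2]
opening: 0.002
grip_force: 0.5
t: 6.8
eef_pos: [464.7, -203.1, 74.7]
tcp_rot: [3.141, -0.002, -0.231]
ft_force: [-10.8, 5.0, 46.0]
opening: 0.003
grip_force: 23.4
t 6.8 pos [ 464.7 -203.1   74.7] rot [ 3.141e+00 -2.000e-03 -2.310e-01] j [-0.54  0.53  1.99 -0.    0.63  1.26] open 0.003 grip 23.4 F [-10.8   5.   46. ]
shift [ 0.015 -0.033 -0.005] turn 0.03
```

View pics/m2.png

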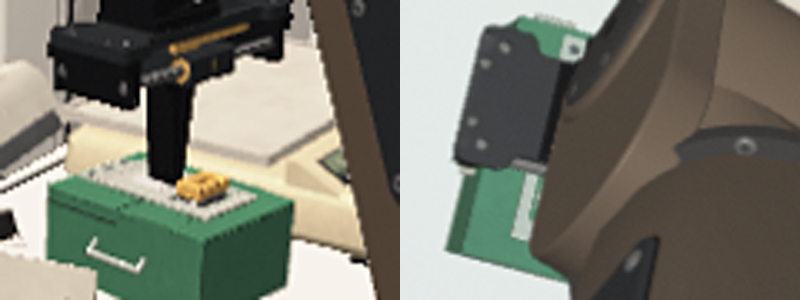

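The hasp lies flat: the strap surrounds the brass lock head in the scene view, and the tip stands at 74.7 mm. Now I rise and turn for the key.

```bash
python3 -m inch '[[[0,0,-0.3],0,1],[[0,0,-0.8],0,1],[[0,0,-0.8],0,1],[[0,0,-0.8],0,1],[[0,0,-0.8],0,1],[[0,0,-0.5],-1,0],[[0,0,0],-1,0],[[0,0,0],-1,0],[[0,0,0],-1,0],[[0,0,0],-1,0]]' && python3 -m inch '[[[0,0,0],-1,0],[[0,0,0],-1,0],[[0,0,0],-1,0],[[0,0,0],-1,0],[[0,0,0],-1,0],[[0,0,0],-1,0],[[0,0,0],-1,0],[[0,0,0],-1,0],[[0,0,0],-1,0],[[0,0,0],-1,0]]'  && python3 -m inch '[[[0,0,0],-1,0],[[0,0,0],-1,0],[[0,0,0],-1,0],[[0,0,0],-1,0],[[0,0,0],-1,0],[[0,0,0],-0.7,0],[[0,0,0],0,0],[[0,0,0],0,0],[[0,0,0],0,0],[[0,0,0],0,0]]'
python3 -c "
from h import *
rel(474,262,300,np.pi/2)
s=snap('scene');t=snap('top')
for n,z in (('hasp_hinge',73),('hasp_pad',75),('keyhole',87)):
  print(n,[[(round(d['score'],2),np.round(d['centre'],1).tolist(),atz(p,d['centre'],z)) for d in eyes.spot_point(n,p)[:1]] for p in (s,t)])
print([proj(p,[[*box(-28,0),87],[*box(-3,0),75]]) for p in (s,t)])
"
```

```text
t: 8.15
eef_pos: [464.4, -202.9, 311.5]
tcp_rot: [-3.141, 0.0, 0.208]
ft_force: [0.4, -0.2, 0.4]
opening: 0.462
grip_force: 0.0
t: 9.4
eef_pos: [464.4, -202.9, 311.5]
tcp_rot: [-3.141, 0.0, 1.08]
ft_force: [-0.4, 0.5, -1.0]
opening: 0.5
grip_force: 0.0
t: 10.65
eef_pos: [464.5, -203.0, 311.8]
tcp_rot: [3.142, 0.0, 1.574]
ft_force: [-0.1, 0.5, 0.8]
opening: 0.5
grip_force: 0.0
t 10.65 pos [ 464.5 -203.   311.8] rot [3.142 0.    1.574] j [-0.54  0.23  1.7  -0.    1.21 -0.55] open 0.5 grip 0.0 F [-0.1  0.5  0.8]
shift [7.749 0.185 0.196] turn 0.04
hasp_hinge [[(0.61, [211.6, 380.7], array([ 499.94882297, -200.16344776,   73.        ]))], [(0.9, [258.3, 459.2], array([ 493.10582187, -208.73342409,   73.        ]))]]
hasp_pad [[(0.83, [212.5, 392.0], array([ 472.41425614, -204.49022248,   75.        ]))], [(0.97, [277.3, 452.4], array([ 462.07967946, -197.26451412,   75.        ]))]]
keyhole [[(0.62, [210.5, 402.7], array([ 443.92507062, -200.73045146,   87.        ]))], [(0.57, [297.7, 453.1], array([ 429.31771547, -195.68963698,   87.        ]))]]
[array([[406.41914009, 212.57715348],
       [397.52380518, 214.64158606]]), array([[451.4226115 , 296.55938733],
       [453.33640168, 281.48994582]])]
```

```bash
python3 -m inch '[[[0.5,0,0],0,0],[[0.8,0,0],0,0],[[0.8,0,0],0,0],[[0.8,0,0],0,0],[[0.8,0,0],0,0],[[0.8,0.05,0],0,0],[[0.8,0.05,0],0,0],[[0.8,0.05,0],0,0],[[0.8,0.05,0],0,0],[[0.8,0,0],0,0]]'
python3 -c "
from h import *
rel(474,262,48,np.pi/2)"
```

```text
t: 12.3
eef_pos: [474.6, 260.8, 311.8]
tcp_rot: [3.141, 0.0, 1.575]
ft_force: [0.8, -0.5, -0.3]
opening: 0.5
grip_force: 0.0
t 12.3 pos [474.6 260.8 311.8] rot [3.141 0.    1.575] j [ 0.38  0.28  1.62 -0.    1.23  0.38] open 0.5 grip 0.0 F [ 0.8 -0.5 -0.3]
shift [ 0.021 -0.011  4.396] turn 0.05
```

```bash
python3 -m inch '[[[0.02,0,0.6],0,0],[[0,0,0.7],0,0],[[0,0,0.7],0,0],[[0,0,0.7],0,0],[[0,0,0.7],0,0],[[0,0,0.5],0,0],[[0,0,0.4],0,0],[[0,0,0.15],0,0],[[0,0,0],0,0],[[0,0,0],0,0]]'
python3 -c "
from h import *
rel(474,262,45,np.pi/2)
s=snap('scene')
cv2.imwrite('pics/m3.png',cv2.resize(s['pixels'][230:370,190:360,::-1],(680,560),interpolation=cv2.INTER_CUBIC))"
```

```text
t: 13.55
eef_pos: [475.1, 260.5, 45.7]
tcp_rot: [3.14, -0.0, 1.575]
ft_force: [1.0, -0.0, 0.1]
opening: 0.501
grip_force: 0.0
t 13.55 pos [475.1 260.5  45.7] rot [ 3.14  -0.     1.575] j [ 0.38  0.61  1.92 -0.    0.61  0.38] open 0.501 grip 0.0 F [ 1.  -0.   0.1]
shift [ 0.025 -0.019  0.011] turn 0.05
```

View pics/m3.png

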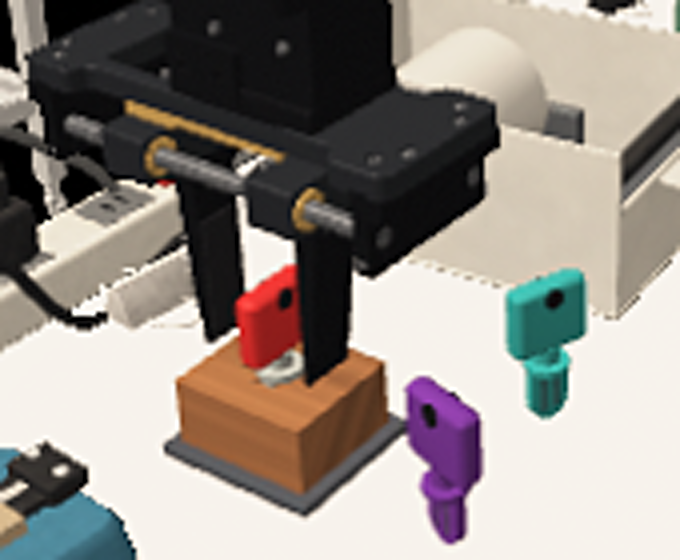

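The fingers straddle the red key, with the head at scene (258,310) between them. Closing, then lifting.

```bash
python3 -m inch '[[[0.02,0,0],0,1],[[0,0,0],0,1],[[0,0,0],0,1],[[0,0,0],0,1],[[0,0,0],0,1],[[0,0,0],0,1],[[0,0,0],0,1],[[0,0,0],0,1],[[0,0,0],0,1],[[0,0,0],0,1]]'
python3 -c "
from h import *
rel(474,262,300,np.pi/2)"
```

```text
t: 14.85
eef_pos: [474.7, 261.5, 44.8]
tcp_rot: [-3.142, 0.0, 1.575]
ft_force: [-1.2, 1.4, 1.1]
opening: 0.123
grip_force: 30.0
t 14.85 pos [474.7 261.5  44.8] rot [-3.142  0.     1.575] j [ 0.38  0.61  1.92 -0.    0.61  0.38] open 0.123 grip 30.0 F [-1.2  1.4  1.1]
shift [ 0.008 -0.011 -4.254] turn 0.05
```

```bash
python3 -m inch '[[[0,0,-0.2],0,1],[[0,0,-0.3],0,1],[[0,0,-0.6],0,1],[[0,0,-0.7],0,1],[[0,0,-0.7],0,1],[[0,0,-0.7],0,1],[[0,0,-0.7],0,1],[[0,0,-0.4],0,1],[[0,0,0],0,1],[[0,0,0],0,1]]'
python3 -c "
from h import *
np.set_printoptions(precision=2,suppress=True)
rel(*box(-28,0),310,np.pi/2-.234)
s=snap('scene','s4.png')
p=s;h=cv2.cvtColor(p['pixels'],cv2.COLOR_RGB2HSV);m=((h[...,0]<5)|(h[...,0]>174))&(h[...,1]>150)&(h[...,2]>70)
y,x=np.nonzero(m[120:330,180:340]);print(len(x),y.mean()+120,x.mean()+180)
e=env.state()['eef_pos'];print(proj(s,[e,e+[0,0,19],e-[0,0,9],e-[0,0,33]]))
cv2.imwrite('pics/m4.png',cv2.resize(s['pixels'][110:250,190:360,::-1],(680,560),interpolation=cv2.INTER_CUBIC))"
```

```text
t: 16.1
eef_pos: [474.2, 261.3, 301.9]
tcp_rot: [-3.14, 0.001, 1.575]
ft_force: [-0.5, -0.5, -1.8]
opening: 0.124
grip_force: 30.0
t 16.1 pos [474.2 261.3 301.9] rot [-3.14  0.    1.57] j [ 0.38  0.29  1.64 -0.    1.21  0.38] open 0.124 grip 30.0 F [-0.5 -0.5 -1.8]
shift [-7.57 -0.75 -0.13] turn 2.73
248 161.66129032258064 236.63709677419354
[[245.98 158.7 ]
 [244.87 144.81]
 [246.5  165.17]
 [247.87 182.06]]
```

View pics/m4.png

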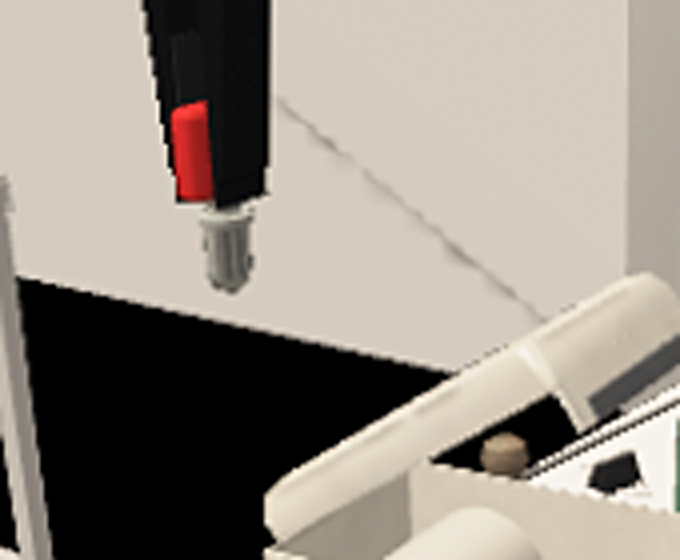

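```bash
python3 -m inch '[[[-0.4,0,0],0,1],[[-0.7,-0.1,0],0,1],[[-0.8,-0.1,0],0,1],[[-0.8,-0.1,0],0,1],[[-0.8,-0.1,0],0,1],[[-0.8,-0.1,0],0,1],[[-0.8,-0.1,0],0,1],[[-0.8,-0.1,0],0,1],[[-0.8,-0.05,0],0,1],[[-0.6,0,0],0,1]]' && python3 -m inch '[[[-0.2,0,0],0.9,1],[[0,0,0],0.9,1],[[0,0,0],0.93,1],[[0,0,0],0,1],[[0,0,0.7],0,1],[[0,0,0.7],0,1],[[0,0,0.5],0,1],[[0,0,0.3],0,1],[[0,0,0],0,1],[[0,0,0],0,1]]'
python3 -c "
from h import *
np.set_printoptions(precision=2,suppress=True)
rel(*box(-28,0),127,np.pi/2-.234)
s=snap('scene','s5.png');t=snap('top','t5.png')
a=cv2.resize(s['pixels'][150:270,340:450,::-1],(396,432),interpolation=cv2.INTER_CUBIC)
b=cv2.resize(t['pixels'][225:345,390:500,::-1],(396,432),interpolation=cv2.INTER_CUBIC)
cv2.imwrite('pics/m5.png',np.hstack([a,b]))
e=env.state()['eef_pos'];print(proj(s,[e,e-[0,0,9],e-[0,0,33],[*box(-28,0),87]]))"
```

```text
t: 17.4
eef_pos: [430.7, -178.4, 301.8]
tcp_rot: [-3.14, -0.001, 1.574]
ft_force: [0.9, 0.4, -0.6]
opening: 0.127
grip_force: 30.0
t: 18.65
eef_pos: [431.7, -188.8, 171.3]
tcp_rot: [3.141, 0.0, 1.337]
ft_force: [-0.3, 0.8, 0.1]
opening: 0.12
grip_force: 30.0
t 18.65 pos [ 431.7 -188.8  171.3] rot [3.14 0.   1.34] j [-0.55  0.33  1.98 -0.    0.83 -0.32] open 0.12 grip 30.0 F [-0.3  0.8  0.1]
shift [-0.07  0.01  0.74] turn 0.01
[[407.78 177.04]
 [407.52 180.98]
 [406.83 191.38]
 [406.42 212.58]]
```

View pics/m5.png

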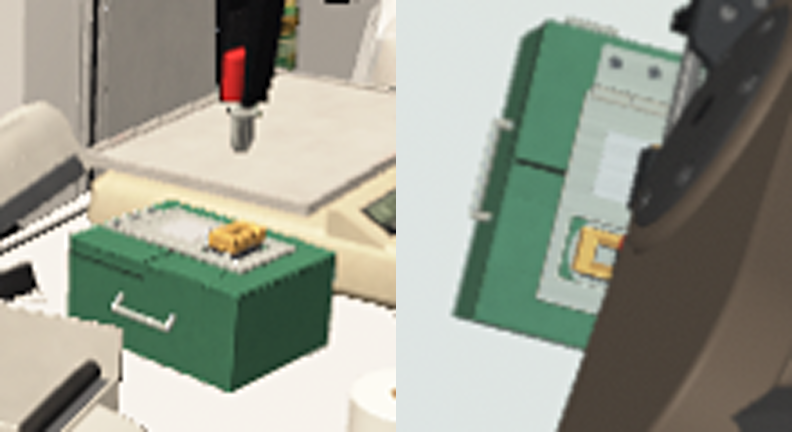

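```bash
python3 - <<'E'
from h import *
np.set_printoptions(precision=2,suppress=True)
s=snap('scene');t=snap('top')
im={'t':cv2.imread('pics/t0.png'),'s':cv2.imread('pics/s0.png')}
for nm,p,(cr,cc) in (('t',t,(297,451)),('s',s,(214,405))):
    h=cv2.cvtColor(im[nm],cv2.COLOR_BGR2HSV);m=(h[...,0]>12)&(h[...,0]<28)&(h[...,1]>110)&(h[...,2]>60)
    r=np.zeros_like(m);r[cr-14:cr+14,cc-18:cc+18]=m[cr-14:cr+14,cc-18:cc+18]
    y,x=np.nonzero(r);H=cv2.convexHull(np.c_[x,y].astype(np.float32));M=cv2.moments(H)
    print(nm,len(x),'hull c',M['m10']/M['m00'],M['m01']/M['m00'],x.min(),x.max(),y.min(),y.max(),M['m00'])
    P=[[*box(-28+a,b),z] for a in(-9.5,9.5) for b in(-17,17) for z in(72,87)]
    Q=proj(p,P).astype(np.float32);G=cv2.convexHull(Q);N=cv2.moments(G)
    print('  model',N['m10']/N['m00'],N['m01']/N['m00'],Q.min(0),Q.max(0),N['m00'])
    print('  mm/px', (proj(p,[[*box(-28,0),87]])-proj(p,[[*(np.array(box(-28,0))+[0,10]),87]]))/10,(proj(p,[[*box(-28,0),87]])-proj(p,[[*(np.array(box(-28,0))+[10,0]),87]]))/10)
E
```

```text
t 192 hull c 450.65006640106236 296.25232403718456 439 462 288 304 251.0
  model 450.432236284692 296.56384857501985 [437.66 288.02] [463.18 305.1 ] 290.18376803025603
  mm/px [[0.63 0.01]] [[-0.    0.63]]
s 101 hull c 405.1918063314711 215.48789571694596 398 413 212 220 89.5
  model 406.1563697377889 215.68852176151267 [398.04 209.72] [414.34 221.74] 141.32685235422105
  mm/px [[ 0.19 -0.13]] [[0.4  0.08]]
```

```bash
python3 -m inch '[[[-0.07,0.01,0.2],0,1],[[0,0,0.3],0,1],[[0,0,0.2],0,1],[[0,0,0.05],0,1],[[0,0,0.05],0,1],[[0,0,0.05],0,1],[[0,0,0.05],0,1],[[0,0,0.03],0,1],[[0,0,0],0,1],[[0,0,0],0,1]]'
python3 -c "
from h import *
rel(431.5,-193.3,96,np.pi/2-.234);print(env.state()['moment'])"
```

```text
t: 20.1
eef_pos: [431.1, -192.9, 115.1]
tcp_rot: [3.141, 0.0, 1.337]
ft_force: [0.0, 0.0, -1.7]
opening: 0.125
grip_force: 30.0
t 20.1 pos [ 431.1 -192.9  115.1] rot [3.141 0.    1.337] j [-0.56  0.42  2.03 -0.    0.69 -0.33] open 0.125 grip 30.0 F [ 0.   0.  -1.7]
shift [-0.005  0.008  0.319] turn -0.0
[-0.03445431 -0.06470359  0.00441456]
```

The tip is already 5 mm below the mouth with no contact force, so it is aligned. Pushing on.

```bash
python3 -m inch '[[[0,0,0.05],0,1],[[0,0,0.05],0,1],[[0,0,0.05],0,1],[[0,0,0.05],0,1],[[0,0,0.05],0,1],[[0,0,0.05],0,1],[[0,0,0],0,1],[[0,0,0],0,1],[[0,0,0],0,1],[[0,0,0],0,1]]'
python3 -c "
from h import *
rel(431.5,-193.3,96,np.pi/2-.234);print(env.state()['moment'])
s=snap('scene');t=snap('top')
print([d['centre'] for d in eyes.spot_point('key',s)])
cv2.imwrite('pics/m6.png',cv2.resize(s['pixels'][160:260,350:450,::-1],(600,600),interpolation=cv2.INTER_CUBIC))"
```

```text
t: 21.35
eef_pos: [431.6, -192.9, 96.7]
tcp_rot: [3.141, -0.0, 1.336]
ft_force: [5.8, 2.7, -5.4]
opening: 0.124
grip_force: 30.0
t 21.35 pos [ 431.6 -192.9   96.7] rot [ 3.141 -0.     1.336] j [-0.56  0.45  2.05  0.    0.64 -0.33] open 0.124 grip 30.0 F [ 5.8  2.7 -5.4]
shift [-0.008  0.     0.012] turn -0.01
[ 0.55742161 -1.10037265 -0.0142704 ]
[[320.9, 325.8], [354.5, 300.0], [212.2, 407.7]]
```

View pics/m6.png

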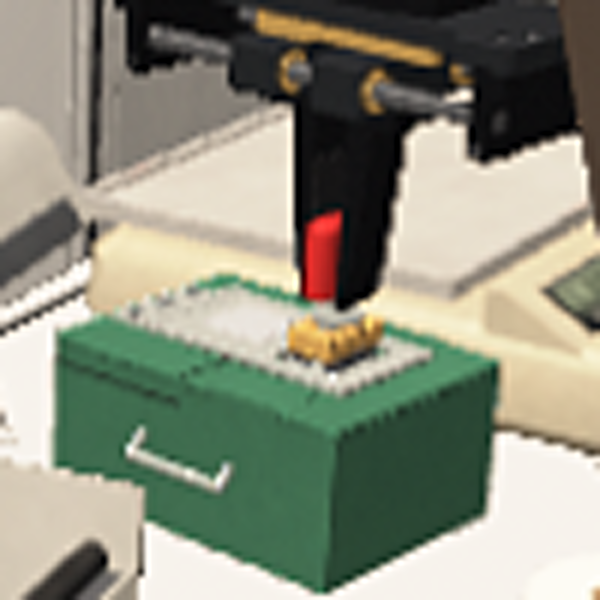

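```bash
python3 -m inch '[[[0,0.005,0.02],0,1],[[0,0,0.02],0,1],[[0,0,0.02],0,1],[[0,0,0],0.2,1],[[0,0,0],-0.4,1],[[0,0,0],0.2,1],[[0,0,0],0,1],[[0,0,0],0,1],[[0,0,0],0,1],[[0,0,0],0,1]]'
python3 -c "
from h import *
rel(431.5,-193.3,96,np.pi/2-.234);print(env.state()['moment'])"
```

```text
t: 22.75
eef_pos: [431.7, -193.0, 95.4]
tcp_rot: [3.14, 0.001, 1.337]
ft_force: [-4.2, 7.3, 33.6]
opening: 0.125
grip_force: 30.0
t 22.75 pos [ 431.7 -193.    95.4] rot [3.140e+00 1.000e-03 1.337e+00] j [-0.56  0.46  2.05  0.    0.63 -0.33] open 0.125 grip 30.0 F [-4.2  7.3 33.6]
shift [-0.006 -0.002 -0.011] turn -0.0
[ 1.3795175   0.72907935 -0.01734232]
```

A 33 N push at the home height, well above the pins' 20 N: the key is home. Ease the push and turn clockwise.

```bash
python3 -m inch '[[[0,0,-0.02],0,1],[[0,0,0],1,1],[[0,0,0],1,1],[[0,0,0],1,1],[[0,0,0],1,1],[[0,0,0],1,1],[[0,0,0],1,1],[[0,0,0],1,1],[[0,0,0],1,1],[[0,0,0],1,1]]'
python3 -c "
from h import *
rel(431.5,-193.3,96,-.234-.1);print(env.state()['moment'])"
```

```text
t: 24.0
eef_pos: [431.5, -193.0, 95.6]
tcp_rot: [3.141, -0.0, 0.548]
ft_force: [-1.9, 4.7, 17.7]
opening: 0.125
grip_force: 30.0
t 24.0 pos [ 431.5 -193.    95.6] rot [ 3.141 -0.     0.548] j [-0.56  0.46  2.05 -0.    0.64  0.46] open 0.125 grip 30.0 F [-1.9  4.7 17.7]
shift [-0.003  0.004 -0.007] turn 10.11
[0.89889326 0.20103991 0.150645  ]
```

```bash
python3 -m inch '[[[0,0,0],1,1],[[0,0,0],1,1],[[0,0,0],1,1],[[0,0,0],1,1],[[0,0,0],1,1],[[0,0,0],1,1],[[0,0,0],1,1],[[0,0,0],1,1],[[0,0,0],1,1],[[0,0,0],0.8,1]]'
python3 -c "
from h import *
rel(431.5,-193.3,96,-.234-.1);print(env.state()['moment'])
s=snap('scene')
cv2.imwrite('pics/m7.png',cv2.resize(s['pixels'][160:260,350:450,::-1],(600,600),interpolation=cv2.INTER_CUBIC))"
```

```text
t: 25.25
eef_pos: [431.4, -193.0, 95.6]
tcp_rot: [3.141, -0.001, -0.306]
ft_force: [-2.3, 3.4, 19.3]
opening: 0.127
grip_force: 30.0
t 25.25 pos [ 431.4 -193.    95.6] rot [ 3.141e+00 -1.000e-03 -3.060e-01] j [-0.56  0.46  2.05 -0.    0.64  1.32] open 0.127 grip 30.0 F [-2.3  3.4 19.3]
shift [ 0.003  0.005 -0.007] turn 0.32
[0.82004158 0.42875317 0.25799357]
```

View pics/m7.png

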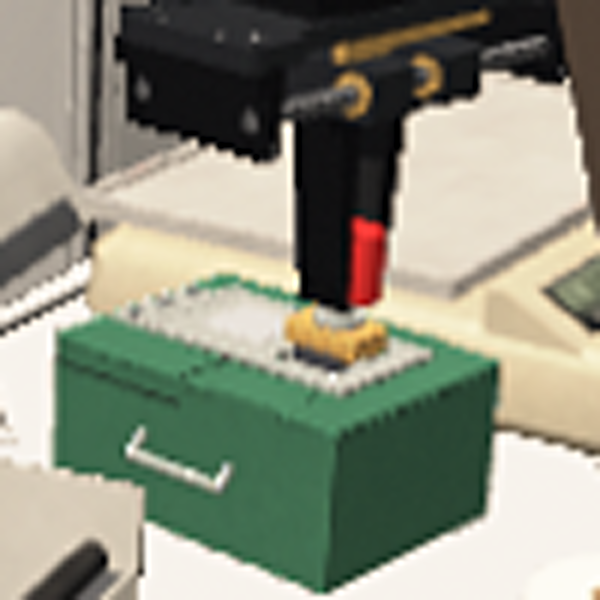

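The brass head is turned crosswise over the flat hasp, with the key seated. A small extra turn will confirm the stop.

```bash
python3 -m inch '[[[0,0,0],0.4,1],[[0,0,0],0.4,1],[[0,0,0],0,1],[[0,0,0],0,1],[[0,0,0],0,1],[[0,0,0],0,1],[[0,0,0],0,1],[[0,0,0],0,1],[[0,0,0],0,1],[[0,0,0],0,1]]'
python3 -c "
from h import *
rel(431.5,-193.3,96,-.234-.1);print(env.state()['moment'])"
```

```text
t: 26.55
eef_pos: [431.5, -193.2, 95.6]
tcp_rot: [3.141, -0.001, -0.373]
ft_force: [-2.0, 3.1, 17.1]
opening: 0.125
grip_force: 30.0
t 26.55 pos [ 431.5 -193.2   95.6] rot [ 3.141e+00 -1.000e-03 -3.730e-01] j [-0.56  0.46  2.05 -0.    0.64  1.38] open 0.125 grip 30.0 F [-2.   3.1 17.1]
shift [ 0.001  0.002 -0.007] turn -0.45
[0.66257083 0.47551074 0.07483361]
```

```bash
python3 -m inch '[[[0,0,0],0.3,1],[[0,0,0],0.3,1],[[0,0,0],0,1],[[0,0,0],0,1],[[0,0,0],0,1],[[0,0,0],0,1],[[0,0,0],0,1],[[0,0,0],0,1],[[0,0,0],0,1],[[0,0,0],0,1]]'
python3 - <<'E'
from h import *
rel(431.5,-193.3,96,-.234-.1);print(env.state()['moment'])
s=snap('scene');t=snap('top')
p=s
h=cv2.cvtColor(s['pixels'],cv2.COLOR_RGB2HSV);m=(h[...,0]>12)&(h[...,0]<28)&(h[...,1]>110)&(h[...,2]>60)
r=np.zeros_like(m);r[206:228,390:422]=m[206:228,390:422]
from scipy.ndimage import label
y,x=np.nonzero(r);print('gold x',x.min(),x.max(),y.min(),y.max(),len(x))
for a in (0,1.0,1.3,1.57):
    P=[]
    for u in(-9.5,9.5):
        for v in(-17,17):
            P+=[[*box(-28+u*np.cos(-a)-v*np.sin(-a),u*np.sin(-a)+v*np.cos(-a)),z] for z in (76,87)]
    Q=proj(s,P);print(a,Q.min(0).round(1),Q.max(0).round(1))
a=cv2.resize(s['pixels'][200:230,385:425,::-1],(800,600),interpolation=cv2.INTER_CUBIC);cv2.imwrite('pics/m8.png',a)
E
```

```text
t: 27.8
eef_pos: [431.6, -193.0, 95.6]
tcp_rot: [3.141, -0.001, -0.426]
ft_force: [0.0, 4.1, 16.9]
opening: 0.125
grip_force: 30.0
t 27.8 pos [ 431.6 -193.    95.6] rot [ 3.141e+00 -1.000e-03 -4.260e-01] j [-0.56  0.46  2.05 -0.    0.64  1.44] open 0.125 grip 30.0 F [ 0.   4.1 16.9]
shift [ 0.     0.005 -0.007] turn -1.05
[1.04500914 0.12003451 0.2209326 ]
gold x 398 414 210 220 82
0 [398.1 209.7] [414.3 220.1]
1.0 [398.2 210.5] [414.3 219.2]
1.3 [397.6 210. ] [415.  219.8]
1.57 [397.7 209.7] [415.  220.1]
```

View pics/m8.png

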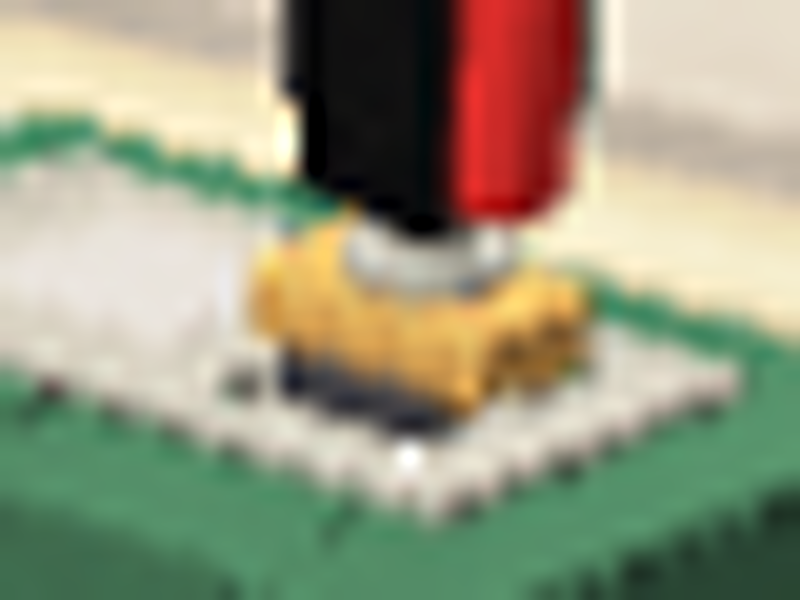

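The head's long side runs parallel to the hasp's edges, so it is turned a full quarter. The collar sits on the head, the hasp is flat, and the grip holds at 30 N.

```bash
python3 -c "
from cell import env
print(env.job_done())"
```

```text
the job is handed in; nothing more can be done
None
```

I handed the job in: the hasp is flat, and the red key is fully home, turned a quarter turn clockwise and still held at 30 N; the hand-in returned no verdict, and I did not re-measure the stamp and clips at the end.

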